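Fetch the spatula out of its half-lid box and hold it over the griddle

ROBOT

A 6-joint arm with a two-finger parallel gripper is mounted at the origin on the work surface. World frame = base frame: x ahead of the robot, y to its left, z up, the work surface at z = 0. Lengths are in m, angles in rad, forces in N, time in s.
With the tool pointing down it reaches from about 0.35 to 0.775 m from the base axis. Payload 5.5 kg.
Tool frame: the origin (TCP) lies on the centre line of the jaws, within the pads' length; the fingertips stand 11 mm ahead of it and the grasp point (between the pads) lies 8 mm behind it; z points along the fingers, y is the direction in which the jaws open and shut (so a half turn about z gives the same grasp; the last joint's range is limited). The gripper opens to 85 mm and grips with 20 to 120 N. Pads are 22 mm wide; open, the fingers measure 114 mm over their backs; the gripper's body (76 mm by 85 mm) begins 54 mm behind the grasp point. The pads swing forward as they close: fully open they stand 13 mm farther back than shut.
Start: joints at [-1.332, 0.313, 0.046, 1.304, 0, 1.431], TCP at [0.213, -0.534, 0.242] pointing down, gripper open.
Joint ranges: [-2.76, 2.76], [-0.86, 1.69], [-1.03, 1.26], [-2.2, 2.34], [-1.47, 1.5], [-3.14, 3.14]. Speed limits (rad/s): [2.57, 2.57, 3.14, 3.14, 3.14, 3.14].

INTERFACE

Orientations are given as a unit quaternion [w, x, y, z].
In Python, from workcell import env, imaging, order gives the robot as it stands. The module is installed in compiled form; this text tells all that it offers.
- The arm moves only by the tool move_arm, never from a script. Its argument "deltas" is one flat list of numbers, 7 for each row, row after row: the gripper's target within -1 to 1 (shut at 1, half-way at 0, fully open at -1), then the shift along the tool's x, y, z in m, then the turn, a rotation vector about the tool's x, y, z in degrees. In form: [jaw, tx, ty, tz, ax, ay, az, jaw, tx, ty, tz, ax, ay, az, ...]. A call has 1 to 10 rows; each row shifts and turns the commanded pose from where the row before left it, along the tool's axes as they then stand; what a row does not reach is not made up. A row lasts 1/8 s, in which the tool goes at most 62.5 mm and 10.7 degrees, less where a joint would pass 70% of its speed; a pose out of reach is approached as far as the arm can. A call is refused whole if a number of a shift passes 0.0625 or a number of a turn 10.7, either way. A call with a gripper value outside its range is refused whole. The fingers move at their own pace and stop on an object; "squeeze" is the grip in N (left out, the last holds). Time passes only in rows, so rows that do not move let the fingers close. It gives the time, the measured TCP pose, the force and the opening at its end, in the units of the state.
- env.get_state(): the state, without advancing time (a new reading comes with each control period).
- imaging.read_camera(name): name is "side" or "top"; returns a dict with "img" (420x560x3 uint8, red, green, blue), "z_map" (420x560 float32, m along the optical axis (not along the pixel's ray), 0 where there is no reading), "fx", "fy", "cx", "cy" (pixels), "rvec" (rotation vector, rad) and "tvec" (3), from world to camera coordinates, as OpenCV has them. Camera axes: x right, y down, z forward; pixel columns grow to the right and rows downward; lengths in m; the calibration is good to about 2 mm. A picture is of the moment at which its call begins.
- order.hand_in(): hands the job in, once; it reports no verdict.
Trained networks look in a picture, given as the dict that the camera call returned (one of the last four; its "shot" number tells which), for a name from the list of things; names that differ only in an ending like _2 or _b are one class to them, and where a whole thing is asked for, a point or a joint stands for the part that bears it (a point fixed in the world has none). Each returns a list of dicts, best first, with "confidence" (0 to 1); they miss things now and then, are a little off and sometimes report something else, mostly with a low value. They report only what shows in the picture. A call takes as long as a camera call.
- imaging.recognise(picture, thing): "centre" ([column, row] in pixels, amid what is visible of it).
- imaging.cut_out(picture, thing): "mask" (420x560 bool, what is visible of it) and "centre" ([column, row] in pixels, amid what is visible of it).
The state is a dict: "clock": time; "joint_pos": joint angles; "qvel": joint speeds; "tau": joint torques, N m; "tcp_pos": TCP position; "orientation": TCP orientation; "wrist_force": force on the tool from outside, world axes, zero at the start; "ft_torque": the same for the moment, N m; "finger_gap": finger opening in m.
Only numpy, scipy, OpenCV 4.12 (cv2) and the standard library are available. Lean on these libraries where they do the work, as an engineer would, in place of code of your own. Each camera call takes 0.05 s, during which the arm holds its last target.

TASK

Slide the lid of the wooden utensil box open until you feel it come up against its stop, then tilt the spatula up through the short opening and draw it completely out. Finish while still holding the spatula still in the gripper, with the middle of its blade over the middle of the griddle and all of it at least a hand's width above the griddle, touching nothing else. Leave the lid open and the dish, mill, bowl and tongs where they stand.

Things in the scene. Friction and masses are not known exactly. Their poses are not given: they have to be found in the camera images.
- box: Fixed wooden box 310 (x) x 160 (y) x 71 mm high; inside 290 x 140. Origin: centre of underside; x along it, roughly away from robot. Fixed roof over its near half (x -155 to 0 mm), underside 66, top 71 mm above table; far half is open on top when the lid is slid back. Far end wall only 60 mm high. Inner floor at 8 mm. Cross ribs 12 mm wide, tops at 28 mm, at x = -40 and +115 carry the spatula.
- lid (a joint): Lid slide: 0 m shut, grows as it slides in the box's -x direction over the roof; firm stop at 0.14. Starts 0 to 0.02. Needs about 2 N, stays where left. Wooden plate 165 x 156 x 8 mm, underside 72, top 80 mm above table; shut it spans box x -10 to 155 mm, at the stop -150 to 15, leaving an opening 130 mm long (box x 15 to 145), 140 wide.
- lid_knob (a point): Middle of the upright steel knob on the lid: cylinder 24 mm across, 32 mm tall, 80 to 112 mm above the table; on the box's centre line, at box x = 92.5 mm with the lid shut.
- spatula_center (a point): Black nylon spatula 265 mm long, 70 to 130 g, level on the ribs along the box, blade under the roof, handle under the lid, flat underside 28 mm above table. Point: mid length, 9 mm above underside (half-way up handle). x axis points to handle end, z up. From it: handle x -20 to 132 mm, 20 wide, 18 high; neck -67 to -20, 12 wide, 8 high; blade -132 to -49, 74 wide, 5 thick. Balances near x = +25.
- blade_middle (a point): Middle of the spatula's blade, 90 mm from mid length away from the handle.
- blade_end (a point): Free end of the blade, 132.5 mm from mid length.
- handle_end (a point): Free end of the handle, 132.5 mm from mid length, half-way up the handle.
- griddle_top (a point): Middle of the flat top of the round dark steel griddle, 20 mm above the table; griddle 260 mm across with a low rim up to 26 mm and two loop handles; fixed. It stands to the left or to the right of the box, the dish on the other side.
- dish: Bystander: round tortilla dish with closed lid, 224 mm across, 106 mm high; origin under its centre.
- mill: Bystander: chrome salt mill, 52 mm across, 146 mm high; origin under its centre.
- bowl: Bystander: small empty glass bowl, 100 mm across, 45 mm high, on a cork coaster 6 mm thick; origin under its centre.
- tongs: Bystander: steel tongs lying flat beyond the box, about 230 mm long and 80 mm wide, 14 mm high; origin at mid length.

How it is judged:
By the outcome, as a careful person would: the job done as asked, in the order asked, and still so for the second after the job is handed in, while the arm keeps its last pose, push and grip.
It also fails if it takes over 58 s, if anything falls off the work surface, if the arm or the gripper's body presses on something with over 40 N, if the wrist force passes 120 N, or if a joint passes its speed limit or range.

## Working session

There is one attempt and no reset: what is moved stays moved. The work goes in short steps, Python scripts to look and compute and a tool call to move; the robot and the scene stay as the last step left them, time stands still between calls to the robot, and variables do not carry over. Pictures are saved under pics/ and viewed, and the job is handed in when it is done.

Besides the shell and the picture viewer there is one more tool, called after "Request:" as name(argument=value, ...) on one line, values as JSON. move_arm: Moves the arm, as the interface text tells. Its arguments: {"type":"object","properties":{"deltas":{"type":"array"},"squeeze":{"type":"number"}},"required":["deltas"]}

```bash
mkdir -p pics; ls
cat > h.py <<'E'
import numpy as np, cv2
from scipy.spatial.transform import Rotation as R
from workcell import env, imaging, order
def cam(n,save=None):
    p=imaging.read_camera(n)
    if save: cv2.imwrite('pics/'+save,p['img'][:,:,::-1])
    return p
def pts(p,mask=None):
    z=p['z_map']; v,u=np.nonzero((z>0) if mask is None else (mask&(z>0)))
    d=z[v,u]; c=np.stack([(u-p['cx'])/p['fx']*d,(v-p['cy'])/p['fy']*d,d],1)
    Rm=cv2.Rodrigues(np.array(p['rvec'],float))[0]
    return (c-np.array(p['tvec']).ravel())@Rm, u, v
def proj(p,X):
    K=np.array([[p['fx'],0,p['cx']],[0,p['fy'],p['cy']],[0,0,1.]])
    return cv2.projectPoints(np.atleast_2d(np.array(X,float)),np.array(p['rvec'],float),np.array(p['tvec'],float),K,None)[0][:,0]
def st():
    s=env.get_state(); return s
E
python3 - <<'E'
from h import *
np.set_printoptions(precision=4,suppress=True)
s=st(); print({k:np.round(v,4) for k,v in s.items()})
for n in ['top','side']:
    p=cam(n,n+'0.png')
    for t in ['box','lid','lid_knob','spatula_center','griddle_top','dish','mill','bowl','tongs']:
        try:
            r=imaging.cut_out(p,t)
            for q in r[:2]:
                X,u,v=pts(p,q['mask'])
                print(n,t,round(q['confidence'],2),np.round(q['centre']),len(X),np.median(X,0),np.percentile(X,2,0),np.percentile(X,98,0))
        except Exception as e: print(n,t,e)
E
```

```text
pics
{'clock': np.float64(0.0), 'joint_pos': array([-1.3316,  0.314 ,  0.045 ,  1.3036, -0.    ,  1.4312]), 'qvel': array([-0.002 , -0.001 , -0.002 , -0.0013,  0.0007,  0.0018]), 'tau': array([ -0.    , -48.0629,  29.8531,   0.0196,  -0.    ,   0.    ]), 'tcp_pos': array([ 0.2125, -0.5338,  0.2414]), 'orientation': array([-0.0009,  0.9821,  0.1883, -0.0001]), 'wrist_force': array([-0.3088, -0.4995,  0.4367]), 'ft_torque': array([-0.0292, -0.0031,  0.0409]), 'finger_gap': np.float64(0.0849)}
top box 0.65 [280. 247.] 8241 [ 0.5014 -0.0257  0.0765] [ 0.3565 -0.1062  0.0608] [0.6521 0.0549 0.0837]
top lid 0.67 [280. 218.] 4298 [ 0.5664 -0.0314  0.0798] [ 0.487  -0.1067  0.0758] [0.6456 0.0438 0.0858]
top lid_knob 0.91 [282. 219.] 4331 [ 0.5665 -0.0325  0.0797] [ 0.487  -0.1088  0.0755] [0.647  0.0437 0.0856]
top spatula_center 0.27 [283. 217.] 4292 [ 0.567  -0.0312  0.0798] [ 0.489  -0.107   0.0754] [0.6472 0.0439 0.0858]
top griddle_top 0.68 [119. 270.] 8686 [0.4387 0.3789 0.0204] [0.3135 0.2629 0.0156] [0.5711 0.4943 0.0293]
top dish 0.66 [419. 275.] 6328 [ 0.4317 -0.369   0.0738] [ 0.
[... 947 characters left out ...]
0.0206] [0.2957 0.2606 0.018 ] [0.5643 0.4927 0.029 ]
side griddle_top 0.51 [293. 219.] 1989 [ 0.5634 -0.0221  0.0802] [ 0.4838 -0.1585  0.0068] [0.6481 0.0481 0.107 ]
side dish 0.78 [361. 186.] 2236 [ 0.4215 -0.3147  0.0653] [ 0.3297 -0.4247  0.0126] [ 0.5238 -0.2701  0.0986]
side dish 0.25 [216. 234.] 721 [ 0.7781 -0.0063  0.0105] [ 0.6812 -0.0427  0.0002] [0.8864 0.0168 0.0146]
side mill 0.64 [188. 275.] 1309 [0.7098 0.2711 0.0776] [0.6944 0.2437 0.0028] [0.7384 0.2802 0.1453]
side bowl 0.59 [275. 188.] 497 [ 0.6921 -0.3065  0.0377] [ 0.6461 -0.3352  0.0073] [ 0.7348 -0.2408  0.052 ]
side tongs 0.84 [217. 236.] 852 [ 0.7763 -0.0088  0.0098] [ 0.6838 -0.0623 -0.0013] [0.8887 0.0149 0.0146]
```

View pics/top0.png

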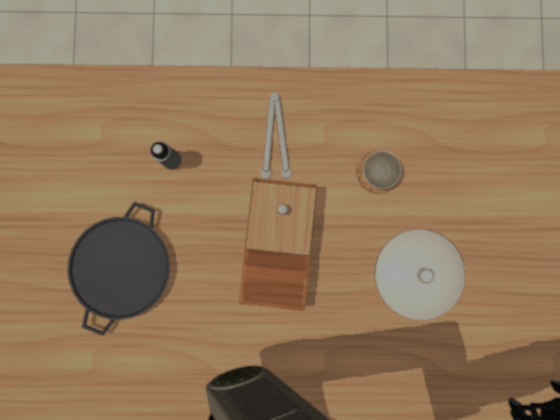

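View pics/side0.png

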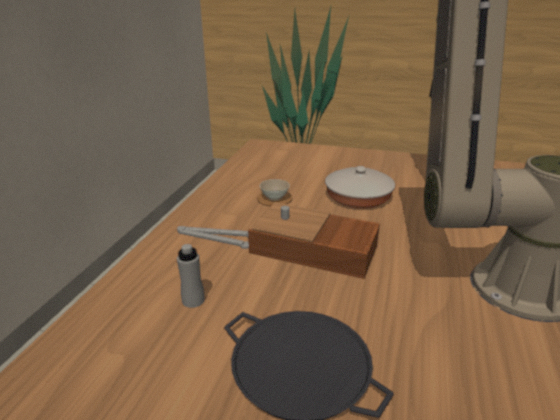

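Run:
```python
from h import *
np.set_printoptions(precision=4,suppress=True)
P=[];
for n in ['top','side']:
    p=cam(n); X,u,v=pts(p)
    for nm,zr in [('roof',(.067,.0745)),('lid',(.077,.084)),('boxall',(.064,.086)),('knob',(.09,.115)),('knobtop',(.107,.116))]:
        m=(X[:,2]>zr[0])&(X[:,2]<zr[1])&(X[:,0]>.3)&(X[:,0]<.7)&(abs(X[:,1]+.03)<.1)
        Y=X[m]
        if len(Y)<5: print(n,nm,len(Y)); continue
        r=cv2.minAreaRect((Y[:,:2]*1000).astype(np.float32))
        print(n,nm,len(Y),Y.mean(0),r)
    m=(abs(X[:,0]-.435)<.2)&(abs(X[:,1]-.38)<.2)&(X[:,2]>.015)&(X[:,2]<.035)
    Y=X[m]; print('griddle',Y.mean(0),cv2.minEnclosingCircle((Y[:,:2]*1000).astype(np.float32)))
    m=(abs(X[:,0]-.435)<.2)&(abs(X[:,1]-.38)<.2)&(X[:,2]>.0235)&(X[:,2]<.030)
    Y=X[m][:,:2]
    A=np.c_[2*Y,np.ones(len(Y))]; 
    for _ in range(10):
        s=np.linalg.lstsq(A,(Y**2).sum(1),rcond=None)[0]; c=s[:2]; rr=np.hypot(*(Y-c).T); k=abs(rr-.127)<.012
        Y=Y[k];A=A[k]
    print('rim fit',c,np.median(rr),len(Y))
```

```text
top roof 3600 [ 0.4227 -0.0173  0.0707] ((504.72833251953125, -25.882606506347656), (160.0927734375, 309.32537841796875), 84.32332611083984)
top lid 3846 [ 0.5658 -0.0315  0.08  ] ((531.603515625, -28.378555297851562), (155.7768096923828, 235.82809448242188), 84.29212951660156)
top boxall 7994 [ 0.4982 -0.025   0.0755] ((504.7562255859375, -25.904129028320312), (160.28787231445312, 309.3513488769531), 84.35709381103516)
top knob 77 [ 0.586  -0.0337  0.1109] ((585.6387939453125, -33.768226623535156), (21.275659561157227, 21.38814353942871), 0.8539258241653442)
top knobtop 77 [ 0.5863 -0.0339  0.1115] ((585.6387939453125, -33.768226623535156), (21.275659561157227, 21.38814353942871), 0.8539258241653442)
griddle [0.4384 0.3789 0.0211] ((439.8330383300781, 375.092529296875), 170.9353790283203)
rim fit [0.4399 0.3763] 0.1255719325110543 925
side roof 2046 [ 0.4315 -0.0054  0.0711] ((501.9271240234375, -26.814804077148438), (168.38845825195312, 309.80291748046875), 84.9328384399414)
side lid 1739 [ 0.5603 -0.0231  0.0802] ((564.1859130859375, -31.58905792236328), (160.35108947753906, 165.05795288085938), 84.22467041015625)
side boxall 3980 [ 0.4917 -0.011   0.075 ] ((501.92572021484375, -26.810882568359375), (168.4696502685547, 309.7450866699219), 84.90859985351562)
side knob 91 [ 0.5828 -0.0288  0.1037] ((584.0055541992188, -32.72719955444336), (21.100915908813477, 22.821691513061523), 15.3948335647583)
side knobtop 41 [ 0.5835 -0.0313  0.1109] ((583.433837890625, -32.366573333740234), (20.363182067871094, 21.048397064208984), 66.3636474609375)
griddle [0.4333 0.3849 0.0214] ((439.03192138671875, 376.99725341796875), 171.6512451171875)
rim fit [0.4377 0.3767] 0.1256007973891417 1538
```

The top view shows the box at about (280, 245) with its lid over the far half and the knob at (283, 210). The griddle is to the left at (119, 268), the dish to the right at (420, 275), the mill at (165, 155), the bowl at (382, 170) and the tongs at (275, 135). The side view agrees.

Box: centre (0.504, -0.027), yaw -5.7°. Knob at (0.585, -0.033), so the lid is about 11 mm open. I'll turn the tool first so that its y axis runs along the box's y.

Request:
move_arm(deltas=[0,0,0,0,0,0,-10.7,0,0,0,0,0,0,-10.7,0,0,0,0,0,0,-10.7,0,0,0,0,0,0,-10.7,0,0,0,0,0,0,-10.7,0,0,0,0,0,0,-10.7,0,0,0,0,0,0,-10.7,0,0,0,0,0,0,-10.7,0,0,0,0,0,0,-10.7,0,0,0,0,0,0,-10.7], squeeze=40)

```text
clock: 2.35
tcp_pos: [0.2126, -0.5343, 0.2423]
orientation: [0.0, 0.43, 0.903, -0.0]
wrist_force: [-0.6, 0.6, 0.6]
finger_gap: 0.0425
```

Request:
move_arm(deltas=[0,0,0,0,0,0,-10.7,0,0,0,0,0,0,-10.7,0,0,0,0,0,0,-10.7,0,0,0,0,0,0,-10.7,0,0,0,0,0,0,-3,0,0,0,0,0,0,0])

```text
clock: 3.1
tcp_pos: [0.2126, -0.5343, 0.2423]
orientation: [0.0, 0.048, 0.999, -0.0]
wrist_force: [0.3, 0.6, 0.9]
finger_gap: 0.0424
```

```bash
cat >> h.py <<'E'
BC=np.array([0.504,-0.0265,0]); A=-np.radians(5.7)
BX=np.array([np.cos(A),np.sin(A),0]); BY=np.array([-BX[1],BX[0],0])
def b2w(x,y,z): return BC+x*BX+y*BY+np.array([0,0,z])
def w2b(X):
    X=np.asarray(X); return np.stack([(X-BC)@BX,(X-BC)@BY,X[...,2]],-1)
def rot(s): 
    q=s['orientation']; return R.from_quat([q[1],q[2],q[3],q[0]])
def need(target,rt=None):
    s=st(); r=rot(s); print('clock',round(float(s['clock']),2),'tcp',np.round(s['tcp_pos'],4),'box',np.round(w2b(s['tcp_pos']),4),'q',np.round(s['joint_pos'],2),'F',np.round(s['wrist_force'],1),'gap',round(float(s['finger_gap']),4))
    print('tool shift',np.round(r.inv().apply(np.array(target)-s['tcp_pos']),4))
    if rt is not None: print('turn',np.round(np.degrees((r.inv()*rt).as_rotvec()),2))
def tool(th): # handle-up tilt deg; tool x=-BX
    base=R.from_matrix(np.stack([-BX,BY,[0,0,-1]],1)); return base*R.from_rotvec([0,-np.radians(th),0])
E
python3 -c "
from h import *
need([.585,-.033,.2],tool(0))"
```

```text
clock 3.1 tcp [ 0.2126 -0.5343  0.2423] box [-0.2395 -0.5342  0.2423] q [-1.33  0.31  0.05  1.3  -0.   -1.24] F [0.3 0.6 0.9] gap 0.0424
tool shift [-0.3223  0.5349  0.0423]
turn [-0.01  0.    0.16]
```

Request:
move_arm(deltas=[0,-0.032,0.0535,0,0,0,0,0,-0.032,0.0535,0,0,0,0,0,-0.032,0.0535,0,0,0,0,0,-0.032,0.0535,0,0,0,0,0,-0.032,0.0535,0,0,0,0,0,-0.032,0.0535,0,0,0,0,0,-0.032,0.0535,0,0,0,0,0,-0.032,0.0535,0,0,0,0,0,-0.032,0.0535,0,0,0,0,0,-0.032,0.0535,0,0,0,0])

```text
clock: 4.35
tcp_pos: [0.5835, -0.0306, 0.2425]
orientation: [0.0, 0.049, 0.999, -0.0]
wrist_force: [0.3, -0.4, 0.4]
finger_gap: 0.043
```

```bash
python3 -c "
from h import *
need([.585,-.033,.098],tool(0))"
```

```text
clock 4.35 tcp [ 0.5835 -0.0306  0.2425] box [0.0795 0.0039 0.2425] q [-0.19  0.33  0.07  1.31 -0.   -0.09] F [ 0.3 -0.4  0.4] gap 0.043
tool shift [-0.0016 -0.0022  0.1445]
turn [-0.02  0.04  0.14]
```

Request:
move_arm(deltas=[0,-0.0015,-0.002,0.03,0,0,0,0,0,0,0.03,0,0,0,0,0,0,0.03,0,0,0,0,0,0,0.025,0,0,0,0,0,0,0.015,0,0,0,0,0,0,0.014,0,0,0,0,0,0,0,0,0,0])

```text
clock: 5.22
tcp_pos: [0.5832, -0.0345, 0.0975]
orientation: [-0.001, 0.048, 0.999, 0.0]
wrist_force: [0.5, 0.2, 0.2]
finger_gap: 0.0428
```

Request:
move_arm(deltas=[1,0,0,0,0,0,0,1,0,0,0,0,0,0,1,0,0,0,0,0,0,1,0,0,0,0,0,0])

```text
clock: 5.72
tcp_pos: [0.5844, -0.0343, 0.0993]
orientation: [0.001, 0.048, 0.999, 0.0]
wrist_force: [0.3, 4.1, 6.2]
finger_gap: 0.0223
```

```bash
python3 -c "
from h import *
need(b2w(-.0475,0,.098),tool(0)); cam('side','side1.png')"
```

```text
clock 5.72 tcp [ 0.5844 -0.0343  0.0993] box [0.0808 0.0002 0.0993] q [-0.2   0.41 -0.17  0.98  0.   -0.1 ] F [0.3 4.1 6.2] gap 0.0223
tool shift [0.1283 0.0003 0.0011]
turn [0.02 0.11 0.22]
```

View pics/side1.png

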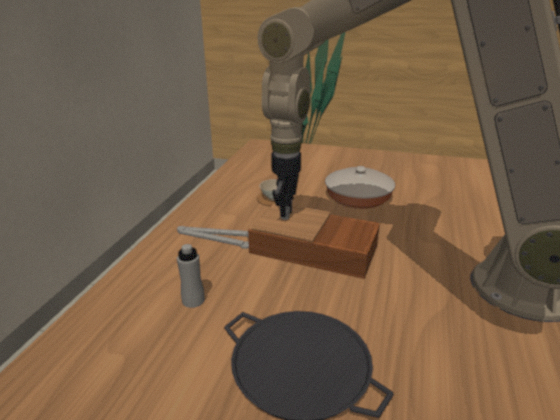

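The jaws are closed on the knob at (287, 213), with a gap of 22 mm. There is a 6 N upward force from the tips touching the lid, so I'll ease up 2 mm and slide toward the robot, slowing before the stop.

Request:
move_arm(deltas=[1,0,0,-0.002,0,0,0,1,0.01,0,0,0,0,0,1,0.015,0,0,0,0,0,1,0.02,0,0,0,0,0,1,0.02,0,0,0,0,0,1,0.02,0,0,0,0,0,1,0.015,0,0,0,0,0,1,0.01,0,0,0,0,0,1,0.005,0,0,0,0,0,1,0,0,0,0,0,0])

```text
clock: 7.02
tcp_pos: [0.4671, -0.0227, 0.0994]
orientation: [-0.002, 0.048, 0.999, 0.001]
wrist_force: [-0.4, 4.9, -6.0]
finger_gap: 0.0227
```

Request:
move_arm(deltas=[1,0.003,0,0,0,0,0,1,0.003,0,0,0,0,0,1,0,0,0,0,0,0])

```text
clock: 7.4
tcp_pos: [0.4618, -0.0222, 0.0994]
orientation: [-0.001, 0.048, 0.999, 0.001]
wrist_force: [0.5, 5.5, -7.5]
finger_gap: 0.0222
```

Request:
move_arm(deltas=[1,0.003,0,0,0,0,0,1,0.003,0,0,0,0,0,1,0,0,0,0,0,0])

```text
clock: 7.78
tcp_pos: [0.4559, -0.0216, 0.0994]
orientation: [-0.001, 0.048, 0.999, 0.001]
wrist_force: [1.6, 5.2, -7.9]
finger_gap: 0.0223
```

Request:
move_arm(deltas=[1,0.003,0,0.0005,0,0,0,1,0,0,0,0,0,0])

```text
clock: 8.02
tcp_pos: [0.4555, -0.0216, 0.0994]
orientation: [0.001, 0.048, 0.999, 0.001]
wrist_force: [7.8, 6.2, -11.9]
finger_gap: 0.0223
```

Request:
move_arm(deltas=[1,0.003,0,0,0,0,0,1,0,0,0,0,0,0])

```text
clock: 8.28
tcp_pos: [0.4554, -0.0216, 0.0995]
orientation: [0.004, 0.048, 0.999, 0.001]
wrist_force: [16.6, 6.6, -20.3]
finger_gap: 0.0225
```

The TCP stalled at x = 0.4555 while the force along the slide rose to 16.6 N, so the lid is at its stop. I'll take the push off, release and rise.

Request:
move_arm(deltas=[1,-0.0055,0,0,0,0,0,1,0,0,0,0,0,0,0,0,0,0,0,0,0,0,0,0,0,0,0,0,0,0,0,0,0,0,0,0,0,0,-0.04,0,0,0,0,0,0,-0.06,0,0,0,0,0,0,-0.05,0,0,0])

```text
clock: 9.28
tcp_pos: [0.4568, -0.0226, 0.2521]
orientation: [0.001, 0.048, 0.999, -0.0]
wrist_force: [1.3, -0.7, -0.7]
finger_gap: 0.0428
```

Run:
```python
from h import *
np.set_printoptions(precision=4,suppress=True)
need(b2w(.065,0,.2),tool(0))
for n in ['top','side']:
    p=cam(n,n+'2.png'); X,u,v=pts(p); B=w2b(X)
    m=(B[:,2]>.1)&(B[:,2]<.116)&(abs(B[:,0])<.15)&(abs(B[:,1])<.08)
    print(n,'knob',m.sum(),B[m].mean(0) if m.any() else '')
    m=(B[:,2]>.076)&(B[:,2]<.085)&(abs(B[:,0])<.2)&(abs(B[:,1])<.08)
    print(n,'lid',m.sum(),np.percentile(B[m],[1,99],axis=0) if m.any() else '')
    m=(B[:,2]>.038)&(B[:,2]<.055)&(B[:,0]>.0)&(B[:,0]<.143)&(abs(B[:,1])<.067)
    if m.sum()>5: print(n,'handle',m.sum(),np.percentile(B[m],[2,50,98],axis=0), cv2.minAreaRect((B[m][:,:2]*1000).astype(np.float32)))
    for t in ['spatula_center','handle_end','lid']:
        for q in imaging.cut_out(p,t)[:2]:
            Y,_,_=pts(p,q['mask']); Y=w2b(Y)
            print(n,t,round(q['confidence'],2),np.round(q['centre']),len(Y),np.percentile(Y,[2,50,98],axis=0).ravel())
```

```text
clock 9.28 tcp [ 0.4568 -0.0226  0.2521] box [-0.0473 -0.0008  0.2521] q [-0.22  0.08 -0.22  1.27 -0.   -0.13] F [ 1.3 -0.7 -0.7] gap 0.0428
tool shift [-0.1123  0.0005  0.0523]
turn [-0.04  0.08  0.18]
top knob 0 
top lid 788 [[-0.0235 -0.0758  0.0763]
 [ 0.0168  0.0775  0.0838]]
top handle 358 [[ 0.0196 -0.0071  0.0398]
 [ 0.0738  0.0025  0.045 ]
 [ 0.1286  0.012   0.0497]] ((74.48713684082031, 2.382349967956543), (19.896839141845703, 114.19779205322266), 89.79134368896484)
top spatula_center 0.65 [279. 211.] 281 [ 0.0253 -0.0065  0.0412  0.0813  0.0024  0.0452  0.1259  0.011   0.0496]
top handle_end 0.76 [278. 213.] 320 [ 0.0211 -0.0062  0.0409  0.0737  0.0027  0.0451  0.1255  0.0116  0.0496]
top lid 0.8 [281. 242.] 813 [-0.0185 -0.0742  0.0754  0.0018 -0.0022  0.0799  0.0164  0.0768  0.0839]
side knob 68 [-0.0487  0.0045  0.1087]
side lid 1984 [[-0.1491 -0.075   0.0765]
 [ 0.0126  0.078   0.0829]]
side handle 197 [[ 0.0361 -0.0065  0.0384]
 [ 0.0788  0.0073  0.0447]
 [ 0.1296  0.0132  0.0494]] ((87.76641082763672, -7.367870330810547), (110.28443908691406, 53.49129104614258), 0.16400046646595)
side spatula_center 0.68 [222. 236.] 810 [ 0.1721  0.004  -0.0009  0.2659  0.0483  0.0103  0.3812  0.0639  0.0147]
side spatula_center 0.59 [276. 187.] 478 [ 0.166  -0.2889  0.0163  0.2129 -0.2577  0.0381  0.2561 -0.1934  0.052 ]
side handle_end 0.54 [285. 229.] 214 [ 0.0382 -0.003   0.0329  0.0822  0.0085  0.0434  0.1228  0.0135  0.048 ]
side lid 0.55 [338. 228.] 2153 [-0.1481 -0.0729  0.0732 -0.0719  0.0128  0.0802  0.0091  0.0776  0.1069]
```

View pics/top2.png

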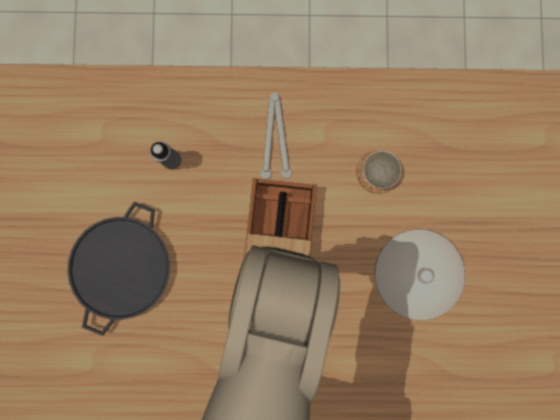

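View pics/side2.png

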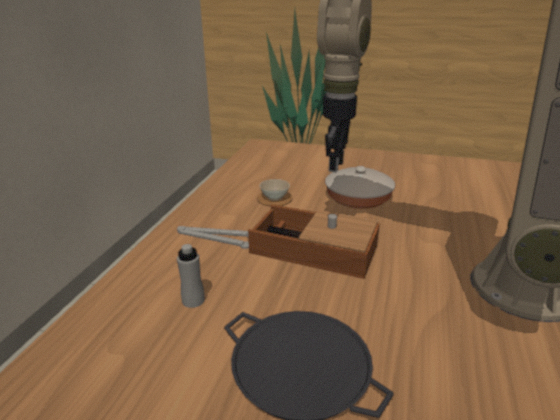

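The top view shows the lid back and the black handle in the opening from (283, 193) to (279, 236). In the side view the knob is at (332, 220), which is box x = -0.049, so the lid is at its stop. The handle's end is at box x ≈ 0.130, with its axis at y ≈ 0.0025. I'll grasp the handle at box x = 0.065.

Request:
move_arm(deltas=[0,-0.04,0.003,0,0,0,0,0,-0.04,0,0,0,0,0,0,-0.032,0,0.02,0,0,0,0,0,0,0.04,0,0,0,0,0,0,0.04,0,0,0,0,0,0,0.03,0,0,0,0,0,0,0.02,0,0,0,0,0,0,0,0,0,0], squeeze=60)

```text
clock: 10.68
tcp_pos: [0.5661, -0.0296, 0.0968]
orientation: [-0.003, 0.048, 0.999, 0.0]
wrist_force: [-0.3, 0.4, -0.5]
finger_gap: 0.0426
```

```bash
python3 -c "
from h import *
need(b2w(.065,0.0025,.032),tool(0)); cam('top','top3.png')"
```

```text
clock 10.68 tcp [ 0.5661 -0.0296  0.0968] box [0.0621 0.0031 0.0968] q [-0.19  0.39 -0.22  0.97 -0.   -0.1 ] F [-0.3  0.4 -0.5] gap 0.0426
tool shift [-0.0033 -0.0006  0.0648]
turn [ 0.03 -0.36  0.2 ]
```

View pics/top3.png

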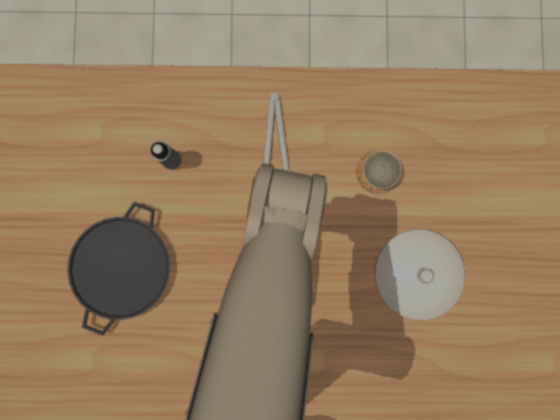

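The arm hides the box in this view, but the measured TCP (box 0.062, 0.003) is in line with the handle, so I'll descend and close.

Request:
move_arm(deltas=[0,-0.002,0,0.025,0,0,0,0,0,0,0.02,0,0,0,0,0,0,0.012,0,0,0,0,0,0,0.007,0,0,0,0,0,0,0,0,0,0])

```text
clock: 11.35
tcp_pos: [0.5706, -0.0303, 0.0359]
orientation: [-0.0, 0.048, 0.999, -0.0]
wrist_force: [0.1, 0.4, 0.7]
finger_gap: 0.0426
```

Request:
move_arm(deltas=[1,0,0,0,0,0,0,1,0,0,0,0,0,0,1,0,0,0,0,0,0,1,0,0,0,0,0,0])

```text
clock: 11.85
tcp_pos: [0.5713, -0.0304, 0.0368]
orientation: [0.001, 0.048, 0.999, -0.0]
wrist_force: [-0.2, 0.6, 5.5]
finger_gap: 0.0187
```

```bash
python3 -c "
from h import *
need(b2w(.065,0.0025,.032),tool(0)); cam('side','side3.png')"
```

```text
clock 11.85 tcp [ 0.5713 -0.0304  0.0368] box [0.0674 0.0028 0.0368] q [-0.19  0.45 -0.29  0.83 -0.   -0.1 ] F [-0.2  0.6  5.5] gap 0.0187
tool shift [ 0.0024 -0.0003  0.0047]
turn [-0.01  0.11  0.2 ]
```

View pics/side3.png

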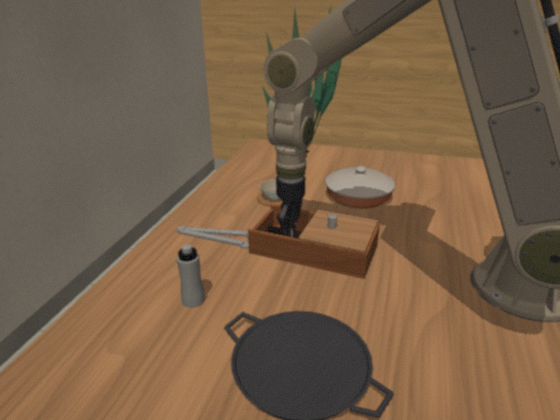

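The gripper holds the handle at (290, 235) with a gap of 18.7 mm. Next I'll work out the tilt and draw path in tool-axis rows.

```bash
cat > plan.py <<'E'
from h import *
a,u=.2019,.0088
W=[(0,.028,-.1345),(5,.023,-.1345),(12,.014,-.1345),(12,.0265,-.0758),(20,.024,-.076),(20,.024+.113*np.sin(np.radians(20)),-.076+.113*np.cos(np.radians(20)))]
def tcp(w):
    t=np.radians(w[0]); return np.array([w[2]+a*np.cos(t)-u*np.sin(t), w[1]+a*np.sin(t)+u*np.cos(t)])
if __name__=='__main__':
  for w0,w1 in zip(W[:-1],W[1:]):
    d=tcp(w1)-tcp(w0); n=max(3,int(np.ceil(max(np.hypot(*d)/.012,abs(w1[0]-w0[0])/2.5))))
    print(w1,'tcp box',tcp(w1).round(4),'rows',n)
    for i in range(n):
        p0=np.array(w0)+(np.array(w1)-np.array(w0))*i/n; p1=np.array(w0)+(np.array(w1)-np.array(w0))*(i+1)/n
        dd=tcp(p1)-tcp(p0); t=np.radians(p0[0])
        # tool x=-(cos,sin), tool z = (sin,-cos)
        print('  tx %.4f tz %.4f ay %.2f'%(-(dd[0]*np.cos(t)+dd[1]*np.sin(t)), dd[0]*np.sin(t)-dd[1]*np.cos(t), -(p1[0]-p0[0])))
E
python3 plan.py
```

```text
(5, 0.023, -0.1345) tcp box [0.0659 0.0494] rows 3
  tx 0.0003 tz -0.0042 ay -1.67
  tx 0.0004 tz -0.0042 ay -1.67
  tx 0.0004 tz -0.0042 ay -1.67
(12, 0.014, -0.1345) tcp box [0.0612 0.0646] rows 3
  tx 0.0008 tz -0.0052 ay -2.33
  tx 0.0009 tz -0.0052 ay -2.33
  tx 0.0010 tz -0.0053 ay -2.33
(12, 0.0265, -0.0758) tcp box [0.1199 0.0771] rows 6
  tx -0.0100 tz -0.0000 ay -0.00
  tx -0.0100 tz -0.0000 ay -0.00
  tx -0.0100 tz -0.0000 ay -0.00
  tx -0.0100 tz -0.0000 ay -0.00
  tx -0.0100 tz -0.0000 ay -0.00
  tx -0.0100 tz -0.0000 ay -0.00
(20, 0.024, -0.076) tcp box [0.1107 0.1013] rows 4
  tx 0.0006 tz -0.0064 ay -2.00
  tx 0.0006 tz -0.0064 ay -2.00
  tx 0.0007 tz -0.0065 ay -2.00
  tx 0.0007 tz -0.0065 ay -2.00
(20, np.float64(0.06264827619580057), np.float64(0.030185266148807663)) tcp box [0.2169 0.14  ] rows 10
  tx -0.0113 tz -0.0000 ay -0.00
  tx -0.0113 tz 0.0000 ay -0.00
  tx -0.0113 tz -0.0000 ay -0.00
  tx -0.0113 tz 0.0000 ay -0.00
  tx -0.0113 tz -0.0000 ay -0.00
  tx -0.0113 tz 0.0000 ay -0.00
  tx -0.0113 tz -0.0000 ay -0.00
  tx -0.0113 tz -0.0000 ay -0.00
  tx -0.0113 tz 0.0000 ay -0.00
  tx -0.0113 tz 0.0000 ay -0.00
```

Request:
move_arm(deltas=[1,0.0003,0,-0.0042,0,-1.7,0,1,0.0004,0,-0.0042,0,-1.7,0,1,0.0004,0,-0.0042,0,-1.6,0,1,0.0008,0,-0.0052,0,-2.3,0,1,0.0009,0,-0.0052,0,-2.3,0,1,0.001,0,-0.0053,0,-2.4,0,1,0,0,0,0,0,0,1,0,0,0,0,0,0], squeeze=80)

```text
clock: 12.9
tcp_pos: [0.5644, -0.0297, 0.0637]
orientation: [0.104, 0.048, 0.993, -0.005]
wrist_force: [-0.1, -0.3, -0.7]
finger_gap: 0.0185
```

```bash
python3 -c "
from h import *
np.set_printoptions(precision=4,suppress=True)
need(b2w(.0612,0.0025,.0646),tool(12)); p=cam('side','side4.png')
cv2.imwrite('pics/side4z.png',cv2.resize(p['img'][150:290,170:400,::-1],None,fx=3.4,fy=3.4,interpolation=cv2.INTER_CUBIC))
"
```

```text
clock 12.9 tcp [ 0.5644 -0.0297  0.0637] box [0.0604 0.0028 0.0637] q [-0.21  0.27 -0.51  0.58  0.02 -0.11] F [-0.1 -0.3 -0.7] gap 0.0185
tool shift [-0.001  -0.0003 -0.0008]
turn [ 0.03 -0.    0.2 ]
```

View pics/side4z.png

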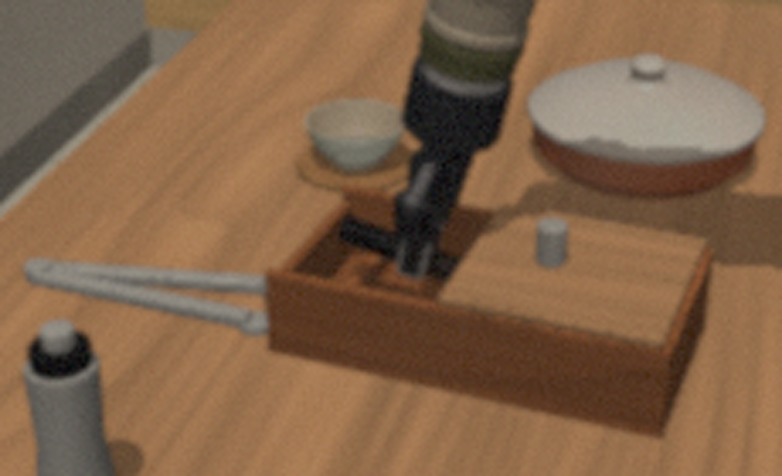

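The handle has tilted with the gripper: in the zoomed crop its end is at (345, 235). The wrist force is only about the spatula's weight, so nothing is touching. I'll draw it along its own axis, tilt to 20°, then draw again.

Request:
move_arm(deltas=[1,-0.01,0,0,0,0,0,1,-0.01,0,0,0,0,0,1,-0.01,0,0,0,0,0,1,-0.01,0,0,0,0,0,1,-0.01,0,0,0,0,0,1,-0.01,0,0,0,0,0,1,0,0,0,0,0,0])

```text
clock: 13.82
tcp_pos: [0.624, -0.0355, 0.0764]
orientation: [0.105, 0.048, 0.993, -0.005]
wrist_force: [-0.7, 0.2, -1.8]
finger_gap: 0.0183
```

```bash
python3 -c "
from h import *
np.set_printoptions(precision=4,suppress=True)
need(b2w(.1199,0.0025,.0771),tool(12))
"
```

```text
clock 13.82 tcp [ 0.624  -0.0355  0.0764] box [0.1203 0.003  0.0764] q [-0.19  0.36 -0.35  0.66  0.02 -0.1 ] F [-0.7  0.2 -1.8] gap 0.0183
tool shift [ 0.0003 -0.0005 -0.0008]
turn [0.03 0.07 0.2 ]
```

Request:
move_arm(deltas=[1,0.0006,0,-0.0064,0,-2,0,1,0.0006,0,-0.0064,0,-2,0,1,0.0007,0,-0.0065,0,-2,0,1,0.0007,0,-0.0065,0,-2,0,1,0,0,0,0,0,0])

```text
clock: 14.45
tcp_pos: [0.6126, -0.0342, 0.1002]
orientation: [0.173, 0.047, 0.984, -0.008]
wrist_force: [0.2, -0.9, -1.8]
finger_gap: 0.0185
```

```bash
python3 -c "
from h import *
np.set_printoptions(precision=4,suppress=True)
need(b2w(.1107,0.0025,.1013),tool(20)); p=cam('side','side5.png')
cv2.imwrite('pics/side5z.png',cv2.resize(p['img'][150:290,170:400,::-1],None,fx=3.4,fy=3.4,interpolation=cv2.INTER_CUBIC))
X,uu,v=pts(p); B=w2b(X)
g=p['img'].sum(1*2); m=(g[v,uu]<150)&(B[:,0]>.13)&(B[:,0]<.22)&(abs(B[:,1])<.04)&(B[:,2]>.06)
print(m.sum()); 
if m.sum()>5: print(np.percentile(B[m],[2,50,98],axis=0),np.polyfit(B[m][:,0],B[m][:,2],1))
"
```

```text
clock 14.45 tcp [ 0.6126 -0.0342  0.1002] box [0.1088 0.0032 0.1002] q [-0.2   0.23 -0.5   0.49  0.04 -0.1 ] F [ 0.2 -0.9 -1.8] gap 0.0185
tool shift [-0.0022 -0.0007 -0.0003]
turn [ 0.07 -0.04  0.19]
94
[[0.1308 0.0005 0.1064]
 [0.1458 0.0104 0.1197]
 [0.1641 0.0145 0.1286]] [0.2839 0.0769]
```

View pics/side5z.png

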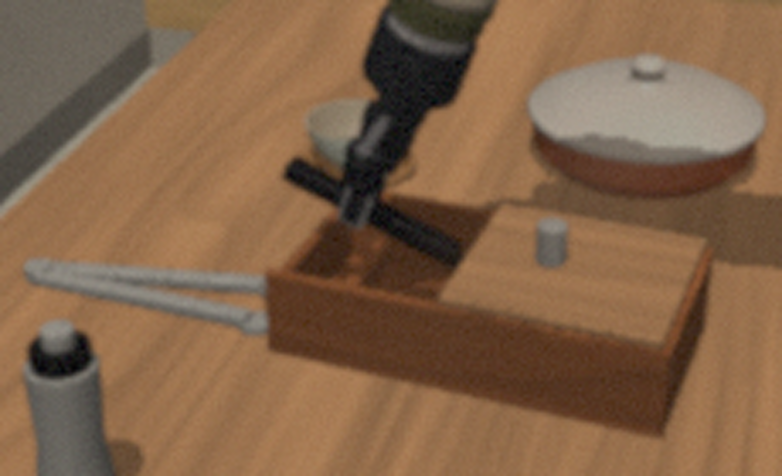

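The handle sticks out of the opening at a steady tilt, running from (295, 170) to (455, 250) in the crop, with no contact force. I'll draw it out fully along its axis.

Request:
move_arm(deltas=[1,-0.0115,0,0,0,0,0,1,-0.0115,0,0,0,0,0,1,-0.0115,0,0,0,0,0,1,-0.0115,0,0,0,0,0,1,-0.0115,0,0,0,0,0,1,-0.0115,0,0,0,0,0,1,-0.0115,0,0,0,0,0,1,-0.0115,0,0,0,0,0,1,-0.0115,0,0,0,0,0,1,-0.0115,0,0,0,0,0])

```text
clock: 15.75
tcp_pos: [0.722, -0.0448, 0.1398]
orientation: [0.173, 0.047, 0.984, -0.008]
wrist_force: [-0.1, 0.4, -0.8]
finger_gap: 0.0181
```

```bash
python3 -c "
from h import *
np.set_printoptions(precision=4,suppress=True)
need(b2w(.2169,0.0025,.14),tool(20)); p=cam('side','side6.png')
cv2.imwrite('pics/side6z.png',cv2.resize(p['img'][130:290,130:400,::-1],None,fx=2.9,fy=2.9,interpolation=cv2.INTER_CUBIC))
"
```

```text
clock 15.75 tcp [ 0.722  -0.0448  0.1398] box [0.2187 0.0034 0.1398] q [-0.19  0.39 -0.17  0.66  0.03 -0.08] F [-0.1  0.4 -0.8] gap 0.0181
tool shift [ 0.0016 -0.0009 -0.0008]
turn [ 0.06 -0.    0.19]
```

View pics/side6z.png

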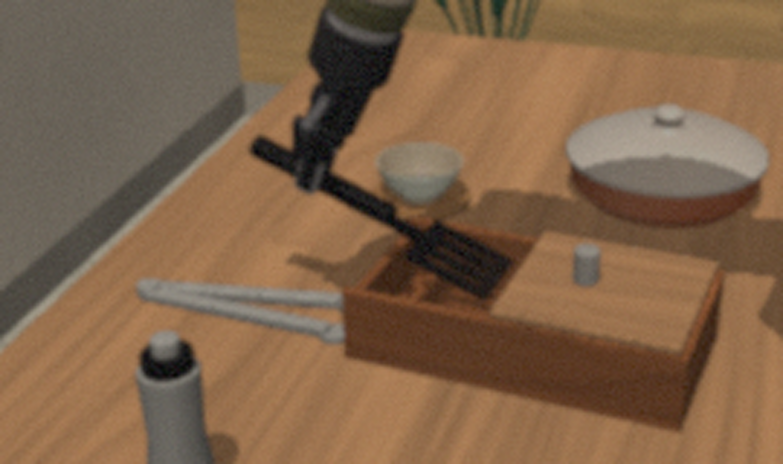

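The whole blade is in the open, its end at about (490, 290) in the crop and clear of the lid's edge. I'll lift straight up.

Request:
move_arm(deltas=[1,-0.0051,0,-0.0141,0,0,0,1,-0.0068,0,-0.0188,0,0,0,1,-0.0068,0,-0.0188,0,0,0,1,-0.0085,0,-0.0235,0,0,0,1,-0.0085,0,-0.0235,0,0,0,1,-0.0068,0,-0.0188,0,0,0,1,0,0,0,0,0,0])

```text
clock: 16.68
tcp_pos: [0.722, -0.0449, 0.2681]
orientation: [0.176, 0.047, 0.983, -0.009]
wrist_force: [-0.4, -0.4, -2.0]
finger_gap: 0.0183
```

```bash
python3 -c "
from h import *
np.set_printoptions(precision=4,suppress=True)
# target: level
G=np.array([.439,.3765,0]); t=G+.1594*BX; t[2]=.27
need(t,tool(0))
"
```

```text
clock 16.68 tcp [ 0.722  -0.0449  0.2681] box [0.2187 0.0034 0.2681] q [-0.19  0.31  0.04  0.95  0.03 -0.08] F [-0.4 -0.4 -2. ] gap 0.0183
tool shift [ 0.1518  0.3918 -0.0584]
turn [ 0.01 20.29  0.21]
```

Request:
move_arm(deltas=[1,0,0,0,0,4,0,1,0,0,0,0,6,0,1,0,0,0,0,6,0,1,0,0,0,0,4.3,0,1,0,0,0,0,0,0])

```text
clock: 17.3
tcp_pos: [0.7216, -0.0449, 0.2612]
orientation: [-0.005, 0.048, 0.999, 0.0]
wrist_force: [0.4, -0.3, -0.7]
finger_gap: 0.0181
```

Request:
move_arm(deltas=[1,0.0084,0.02,0,0,0,0,1,0.0168,0.04,0,0,0,0,1,0.021,0.05,0,0,0,0,1,0.021,0.05,0,0,0,0,1,0.021,0.05,0,0,0,0,1,0.021,0.05,0,0,0,0,1,0.021,0.05,0,0,0,0,1,0.0168,0.04,0,0,0,0,1,0.0126,0.03,0,0,0,0,1,0.0046,0.011,0,0,0,0])

```text
clock: 18.55
tcp_pos: [0.5925, 0.3627, 0.2664]
orientation: [-0.002, 0.046, 0.999, 0.001]
wrist_force: [0.5, -0.1, -1.7]
finger_gap: 0.0184
```

```bash
cat > chk.py <<'E'
from h import *
import sys
np.set_printoptions(precision=4,suppress=True)
G=np.array([.439,.3765,0]); t=G+.1594*BX; t[2]=.27
need(t,tool(0))
for n in ['top','side']:
    p=cam(n,n+sys.argv[1]+'.png')
    for th in ['spatula_center','blade_middle','blade_end','handle_end']:
        for q in imaging.cut_out(p,th)[:1]:
            Y,_,_=pts(p,q['mask']); Y=Y[Y[:,2]>.15]
            print(n,th,round(q['confidence'],2),np.round(q['centre']),len(Y),np.percentile(Y,[1,50,99],axis=0).ravel() if len(Y) else '')
    X,uu,v=pts(p); g=p['img'].sum(2)
    d=(X-G)@BX; e=(X-G)@BY
    m=(X[:,2]>.18)&(X[:,2]<.32)&(abs(e)<.07)&(d<.08)&(d>-.09)
    if m.sum()>20: print(n,'front part: along',np.percentile(d[m],[1,99]),'across',np.percentile(e[m],[1,99]),'z',np.percentile(X[m][:,2],[1,50,99]))
    m2=m&(d<.03)
    if m2.sum()>20: print(n,'blade centre across',np.percentile(e[m2],[1,99]),'z slope',np.polyfit(d[m2],X[m2][:,2],1))
E
python3 chk.py 7
```

```text
clock 18.55 tcp [0.5925 0.3627 0.2664] box [0.0494 0.3961 0.2664] q [0.43 0.57 0.49 1.5  0.   0.52] F [ 0.5 -0.1 -1.7] gap 0.0184
tool shift [-0.0053 -0.0016 -0.0036]
turn [ 0.06 -0.22  0.41]
top spatula_center 0.77 [ 80. 263.] 2106 [0.3941 0.3399 0.2582 0.4641 0.3674 0.2642 0.6507 0.4149 0.2779]
top blade_middle 0.77 [ 77. 266.] 2107 [0.3951 0.3403 0.2582 0.4641 0.3674 0.2643 0.6525 0.4149 0.2778]
top blade_end 0.74 [ 82. 264.] 2051 [0.3952 0.34   0.2585 0.4659 0.367  0.2643 0.6521 0.414  0.278 ]
top handle_end 0.7 [ 80. 266.] 2085 [0.395  0.3403 0.2582 0.4642 0.3673 0.2643 0.6523 0.4141 0.2778]
top front part: along [-0.0446  0.0776] across [-0.0364  0.0374] z [0.2579 0.2632 0.2757]
top blade centre across [-0.0364  0.0375] z slope [0.0004 0.2629]
side spatula_center 0.83 [288. 244.] 2398 [0.3954 0.3384 0.2576 0.467  0.3706 0.263  0.653  0.4135 0.2759]
side blade_middle 0.66 [287. 246.] 2386 [0.3951 0.3384 0.2576 0.4664 0.3706 0.263  0.6531 0.4136 0.2757]
side handle_end 0.62 [289. 241.] 2348 [0.3959 0.3388 0.2576 0.4658 0.3707 0.263  0.6518 0.4136 0.2757]
side front part: along [-0.0437  0.0778] across [-0.0388  0.0351] z [0.2573 0.2625 0.2747]
side blade centre across [-0.0388  0.0352] z slope [-0.0005  0.2619]
```

View pics/top7.png

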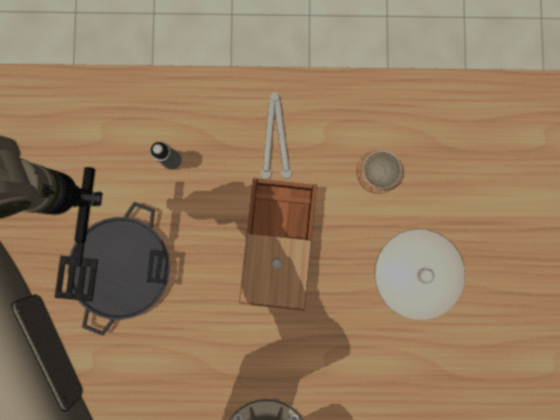

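View pics/side7.png

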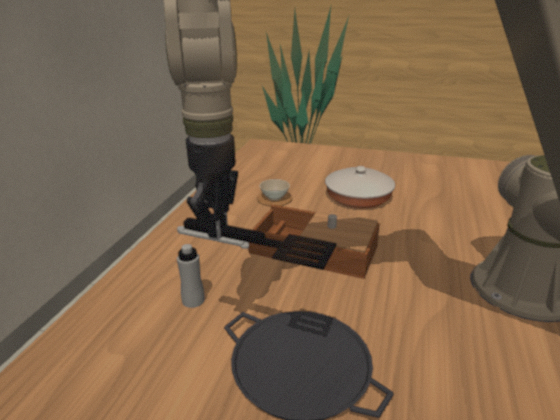

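The top view shows the spatula level, with the blade at about (77, 278). Parallax puts it left of the griddle, but the depth data puts it over it, about 3 mm too near the robot. I'll make that small correction, let it settle and check again.

Request:
move_arm(deltas=[1,-0.003,0,0,0,0,0,1,0,0,0,0,0,0,1,0,0,0,0,0,0,1,0,0,0,0,0,0,1,0,0,0,0,0,0,1,0,0,0,0,0,0])

```text
clock: 19.8
tcp_pos: [0.598, 0.36, 0.2653]
orientation: [-0.003, 0.048, 0.999, 0.0]
wrist_force: [-0.8, -0.6, -2.0]
finger_gap: 0.0181
```

```bash
python3 chk.py 8
python3 - <<'E'
from h import *
p=cam('top'); X,u,v=pts(p); B=w2b(X)
np.set_printoptions(precision=4,suppress=True)
m=(B[:,2]>.105)&(B[:,2]<.116)&(abs(B[:,0])<.15)&(abs(B[:,1])<.08); print('knob',B[m].mean(0))
m=(B[:,2]>.076)&(B[:,2]<.085)&(abs(B[:,0])<.2)&(abs(B[:,1])<.08); print('lid',np.percentile(B[m],[1,99],axis=0))
for t in ['dish','mill','bowl','tongs']:
    q=imaging.cut_out(p,t)[0]; Y,_,_=pts(p,q['mask']); print(t,np.median(Y,0))
s=st(); print(np.abs(s['qvel']).max())
E
```

```text
clock 19.8 tcp [0.598  0.36   0.2653] box [0.0551 0.3939 0.2653] q [0.43 0.58 0.51 1.51 0.   0.52] F [-0.8 -0.6 -2. ] gap 0.0181
tool shift [ 0.0005  0.0006 -0.0047]
turn [-0.   -0.3   0.21]
top spatula_center 0.65 [ 83. 259.] 2046 [0.4011 0.3377 0.2573 0.4716 0.365  0.2634 0.6569 0.4121 0.2771]
top blade_middle 0.9 [ 81. 259.] 2082 [0.3998 0.3375 0.2575 0.4717 0.3647 0.2634 0.6577 0.4129 0.2769]
top blade_end 0.58 [ 84. 261.] 2032 [0.3995 0.3375 0.2575 0.4716 0.3648 0.2634 0.657  0.4121 0.2768]
top handle_end 0.87 [ 82. 261.] 2104 [0.3999 0.3376 0.2571 0.4701 0.3648 0.2633 0.6585 0.4126 0.2768]
top front part: along [-0.0388  0.0777] across [-0.0378  0.0356] z [0.2566 0.2623 0.2735]
top blade centre across [-0.0379  0.0357] z slope [-0.0106  0.2618]
side spatula_center 0.82 [284. 241.] 2387 [0.3978 0.3387 0.2574 0.4688 0.3712 0.2627 0.6558 0.4141 0.2756]
side blade_middle 0.6 [284. 245.] 2394 [0.3977 0.3387 0.2574 0.4689 0.3712 0.2627 0.6558 0.4141 0.2756]
side blade_end 0.55 [289. 244.] 2289 [0.3988 0.3388 0.2575 0.4682 0.3711 0.2627 0.6554 0.414  0.2755]
side handle_end 0.78 [285. 242.] 2367 [0.3986 0.3387 0.2574 0.4696 0.3712 0.2627 0.6559 0.414  0.2755]
side front part: along [-0.041   0.0775] across [-0.0382  0.0361] z [0.2571 0.2622 0.2738]
side blade centre across [-0.0383  0.0362] z slope [-0.0067  0.2615]
knob [-0.0454  0.0006  0.1115]
lid [[-0.1459 -0.0756  0.0763]
 [ 0.0153  0.077   0.0839]]
dish [ 0.4325 -0.3685  0.074 ]
mill [0.7134 0.245  0.119 ]
bowl [ 0.6974 -0.2938  0.0265]
tongs [ 0.7904 -0.0145  0.0111]
0.0014899308055105643
```

The spatula is level and still, with the blade middle within about 2 mm of the griddle's middle and its underside about 0.23 m above the griddle. The lid's edge is at 15 mm and the bystanders haven't moved, so I'm handing in.

```bash
python3 -c "
from h import *
print(order.hand_in())"
```

```text
the job is handed in; nothing more can be done
None
```

The job is handed in. The lid is open and the gripper is holding the spatula level and still over the griddle. It took about 20 s of the 58 s allowed.

1. **Lid:** I gripped the knob and slid the lid until the arm stalled and the force along the slide rose to about 17 N, which I took as the stop. The last pictures put the lid's edge at box x ≈ 15 mm, where it should be at the stop. The knob read -45 mm from the top camera and -49 mm from the side camera (expected -47.5 mm). I eased the push off while still holding the knob, so the lid may have come back about 1 mm.
2. **Spatula:** I gripped the handle, tilted it to 12°, drew it out part way, tilted it to 20°, drew it fully out and lifted it. The wrist force stayed at 2 N or less in every reading, so I saw no sign of it catching on the box.
3. **Final position:** From the depth images, the blade's middle is within about 2 mm of the griddle's middle. The underside is about 0.23 m above the griddle and touches nothing.
4. **Bystanders:** The dish, mill and bowl were found where they started. The tongs' measured position differs by about 6 mm, which I put down to which pixels were picked up; nothing came near them.

No check failed. The side camera missed the spatula, mistaking other things for it, when I looked for it in the box, so I located the handle from the depth data and the top view.

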